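# Spin the lens on the run-out turntable and stop it at the datum

## Robot

A 7-joint arm with a two-finger parallel gripper is mounted at the origin on the work surface. World frame = base frame: x ahead of the robot, y to its left, z up, the work surface at z = 0. Lengths are in m, angles in rad, forces in N, time in s.
With the tool pointing down it reaches from about 0.4 to 0.85 m from the base axis. Payload 4.5 kg.
Tool frame: the origin (TCP) lies midway between the tips of the shut fingers; the grasp point (between the pads) lies 19 mm behind it; z points along the fingers, y is the direction in which the jaws open and shut (so a half turn about z gives the same grasp; the last joint's range is limited). The gripper opens to 88 mm and grips with 3 to 60 N. Pads are 18 mm wide; open, the fingers measure 123 mm over their backs; the gripper's body (75 mm by 187 mm) begins 45 mm behind the grasp point.
Start: joints at [1.184, 0.689, -0.195, 1.565, 0.157, 0.902, -0.215], TCP at [0.255, -0.57, 0.239] pointing down, gripper open.
Joint ranges: [-3.01, 3.01], [-0.46, 2.08], [-1.47, 1.51], [0.13, 2.56], [-1, 4.14], [0.04, 2.09], [-2.66, 2.66]. Speed limits (rad/s): [2.57, 2.57, 3.14, 3.14, 3.14, 3.14, 3.14].

## Interface

Orientations are given as a unit quaternion [x, y, z, w].
In Python, from plant import r gives the robot as it stands. The module is installed in compiled form; this text tells all that it offers.
- The arm moves only by the tool carry_out, never from a script. Its argument "commands" is a list of rows, each a list of 6 numbers: the shift along the tool's x, y, z in m, then the turn, a rotation vector about the tool's x, y, z in degrees. In form: [[dx, dy, dz, wx, wy, wz], ...]. A call has 1 to 12 rows; each row is the pose to reach, as a shift and turn from the pose commanded when the call began, along the tool's axes at that moment; what a row does not reach only later rows make up. A row lasts 1/10 s, in which the tool goes at most 50 mm and 8.59 degrees, less where a joint would pass 70% of its speed; a pose out of reach is approached as far as the arm can. A call with a gripper value outside its range is refused whole. "fingers" is the closure in counts, from 0 (fully open) to 255 (shut), set as the call begins (left out, the last holds). The fingers move at their own pace and stop on an object; "grip_force" is the grip in N (left out, the last holds). Time passes only in rows, so rows that repeat a pose let the fingers close. It gives the time, the measured TCP pose, the force and the opening at its end, in the units of the state.
- r.get_state(): the state, without advancing time (a new reading comes with each control period).
- r.snapshot(name): name is "scene" or "top" or "wrist"; returns a dict with "img" (420x560x3 uint8, blue, green, red), "intrinsics" (3x3 intrinsics, pixels), "extrinsics" (4x4, takes a point from camera to world coordinates); the wrist camera has in their place "tool_from_camera" (4x4, takes a point from camera to tool coordinates, whose origin is the TCP and whose axes are the flange's). Camera axes: x right, y down, z forward; pixel columns grow to the right and rows downward; lengths in m; the calibration is good to about 2 mm. A picture is of the moment at which its call begins: read the wrist's pose just before it. There is no depth.
- r.finish_job(): hands the job in, once; it reports no verdict.
Trained networks look in a picture, given as the dict that the camera call returned (one of the last four; its "shot" number tells which), for a name from the list of things; names that differ only in an ending like _2 or _b are one class to them, and where a whole thing is asked for, a point or a joint stands for the part that bears it (a point fixed in the world has none). Each returns a list of dicts, best first, with "p" (0 to 1); they miss things now and then, are a little off and sometimes report something else, mostly with a low value. They report only what shows in the picture. A call takes as long as a camera call. They do not tell look-alikes from the thing itself.
- r.spot_in(picture, label): "xyz" ([x, y, z] in m, in world coordinates, good to about 4 mm: the middle of the surface that is visible of it).
- r.spot_point(picture, label): "xyz" ([x, y, z] in m, in world coordinates, good to about 4 mm: a listed point, or the origin of a listed thing).
The state is a dict: "clock": time; "q": joint angles; "qd": joint speeds; "joint_torque": joint torques, N m; "tool_pos": TCP position; "eef_rot": TCP orientation; "contact_force": force on the tool from outside, world axes, zero at the start; "moment": the same for the moment, N m; "opening": opening from 0.0 (shut) to 1.0 (fully open).
Only numpy, scipy, OpenCV 4.12 (cv2) and the standard library are available. Lean on these libraries where they do the work, as an engineer would, in place of code of your own. Each camera call takes 0.05 s, during which the arm holds its last target.

## Task

Check the lens for run-out: with a fingertip flick the turntable's rubber rim so that it spins, and let it run with the hand off until the long datum line has passed the pointer at least twice. Then brake the rim with a fingertip so that it stops with the datum line standing at the pointer, and take the hand away. Do not touch the lens or the gauge, and leave everything else on the bench where it is.

Things in the scene. Friction and masses are not known exactly. Their poses are not given: they have to be found in the camera images.
- station: the fixed run-out station: dark granite plate 300 x 320 x 25 mm with a bearing housing, 45 mm of free air under the wheel's rim. Origin on the turning axis at table height; x points from the axis to the pointer, z up; the plate spans x -110 to 190 mm, y -160 to 160 mm. It does not move
- turntable: the wheel: disc 160 mm in diameter, 22 mm thick, aluminium with a black rubber rim (outer 14 mm, top and side), on an upright bearing. Spins either way, cannot be lifted, no stop or detent; loses only about 0.03 to 0.07 rad/s each second, so it runs on unless braked, and stays where it is stopped. Origin on the axis, centre of its underside, 70 mm above the table (top at 92 mm); its x points along the datum line
- datum (a point): outer end of the datum line, on the top edge of the rim, 80 mm from the axis. The datum is one line 5 mm wide and 45 mm long, black on the aluminium and carried on in white across the rubber; the eleven other marks, every 30 degrees, are short and thin and only on the aluminium. Rim on fingertip: friction about 0.75 to 1.1, and the rubber yields 1 to 2 mm under a firm touch
- pointer (a point): tip of the fixed wedge-shaped aluminium pointer, 83.5 mm from the axis on the station's +x side, level with the top of the rim (92 mm above the table); its stem and foot reach out to 125 mm from the axis
- seat (a point): centre of the lens seat, on the turntable's top face on the axis; around it a steel ring 61 mm in diameter and 5 mm high
- lens: the lens under test in its black ring cell, 49 mm across and 18 mm high, standing loose in the seat (2 mm of play), top about 111 mm above the table; it turns with the turntable. Origin at the centre of its underside
- gauge: optical run-out gauge fixed on the plate: upright post 126 mm from the axis (foot 44 mm across, top 142 mm above the table) with a grey head 24 mm wide reaching inwards above the disc to 49 mm from the axis, 98 to 128 mm above the table. Origin at the post's foot on the plate, its -x points at the axis
- spare_lens: bystander, to be left alone: a second, smaller round lens in its black ring cell, 38 mm across and 15 mm high, standing on the granite plate; origin at the centre of its underside
- loupe: bystander, to be left alone: black eye loupe, waisted cylinder 44 mm across and 46 mm high, standing on the granite plate; origin at the centre of its underside
- optics_tray: bystander, to be left alone: flat black compartment tray, 150 x 180 x 26 mm, with small round glasses in it; origin at the centre of its underside
- blower: bystander, to be left alone: dark rubber air blower, bulb 58 mm across with a thin nozzle upwards, 112 mm high; origin at the centre of its underside
- solvent: bystander, to be left alone: amber bottle with a white cap, 44 mm across and 105 mm high; origin at the centre of its underside
- driver: bystander, to be left alone: screwdriver 160 mm long lying on the table, handle to its own -x; origin at its middle, on its underside
- wafer_case: bystander, to be left alone: flat white and clear case 110 x 75 x 37 mm; origin at the centre of its underside
Not all that is in view belongs to the job. What is shaped like the lens but green is not meant.

How it is judged:
By the outcome, as a careful person would: the job done as asked, in the order asked, and still so for the second after the job is handed in, with the robot touching nothing.
It also fails if it takes over 58 s, if anything falls off the work surface, if the arm or the gripper's body presses on something with over 40 N, if the wrist force passes 120 N, or if a joint passes its speed limit or range.

## Working session

There is one attempt and no reset: what is moved stays moved. The work goes in short steps, Python scripts to look and compute and a tool call to move; the robot and the scene stay as the last step left them, time stands still between calls to the robot, and variables do not carry over. Pictures are saved under pics/ and viewed, and the job is handed in when it is done.

Besides the shell and the picture viewer there is one more tool, called as a command line: name --pt "numbers of a row" for each row, then --argument value for the rest. carry_out: Moves the arm, as the interface text tells. Its arguments: {"type":"object","properties":{"commands":{"type":"array","items":{"type":"array","items":{"type":"number"}}},"fingers":{"type":"number"},"grip_force":{"type":"number"}},"required":["commands"]}

```bash
mkdir -p pics; ls; python3 - <<'E'
from plant import r
import cv2
s=r.get_state();print({k:(v if not hasattr(v,'round') else v) for k,v in s.items()})
for n in("scene","top"):
    p=r.snapshot(n);cv2.imwrite(f"pics/{n}0.png",p["img"]);print(n,p["intrinsics"],p["extrinsics"])
    for l in ["turntable","lens","gauge","station","spare_lens","loupe"]:
        print(l,[(d["xyz"],d["p"]) for d in r.spot_point(p,l)])
    for l in ["datum","pointer","seat"]:
        print(l,[(d["xyz"],d["p"]) for d in r.spot_point(p,l)])
E
```

```text
pics
{'clock': 0.0, 'q': array([ 1.18382648,  0.68998184, -0.1945154 ,  1.5663529 ,  0.15729731,
        0.90245479, -0.21508096]), 'qd': array([ 4.49601997e-05, -1.37186088e-04, -1.58870853e-03,  8.99033593e-04,
        1.98698866e-03,  5.54161035e-04, -6.16130865e-04]), 'joint_torque': array([ 1.29777263e-04, -5.27570021e+01, -1.26688968e+00, -1.53429365e+01,
       -5.26287651e-02,  6.61982936e-03,  1.88273493e-04]), 'tool_pos': array([ 0.25499231, -0.56993208,  0.23790902]), 'eef_rot': array([ 9.77939346e-01,  2.08887101e-01, -2.48109795e-04, -8.68102544e-04]), 'contact_force': array([-0.34772797,  0.30141512,  0.44853373]), 'moment': array([-0.00584299, -0.01714527,  0.00245111]), 'opening': 1.0001459195515705}
scene [[390.587651     0.         279.45926362]
 [  0.         390.587651   213.66072067]
 [  0.           0.           1.        ]] [[ 0.4064181   0.73088392 -0.54830012  1.0904806 ]
 [ 0.91352686 -0.31380576  0.25883319 -0.25880613]
 [ 0.01711728 -0.60608138 -0.79521843  0.87778796]
 [ 0.          0.          0.          1.        ]]
turntable [([0.6235, 0.0987, 0.0735]
[... 800 characters left out ...]
02578099e+00]
 [ 0.00000000e+00  0.00000000e+00  0.00000000e+00  1.00000000e+00]]
turntable [([0.6186, 0.1026, 0.0682], 0.66)]
lens [([0.6273, 0.1011, 0.0898], 0.66), ([0.3963, 0.0707, 0.001], 0.65), ([0.3938, 0.173, 0.0001], 0.58)]
gauge [([0.7239, 0.173, 0.0283], 0.87), ([0.6344, -0.4211, -0.0062], 0.68)]
station [([0.6281, 0.0971, 0.0017], 0.89), ([0.6351, -0.4191, -0.0048], 0.54)]
spare_lens [([0.7033, -0.0069, 0.026], 0.7)]
loupe [([0.7758, 0.0663, 0.0223], 0.51), ([0.3622, 0.3095, 0.0026], 0.45)]
datum [([0.6297, 0.1778, 0.0929], 0.76)]
pointer [([0.7061, 0.0699, 0.0898], 0.68), ([0.6261, 0.0987, -0.0006], 0.32)]
seat [([0.6251, 0.0998, 0.0945], 0.92), ([0.3642, 0.3082, 0.0023], 0.17)]
```

View pics/scene0.png

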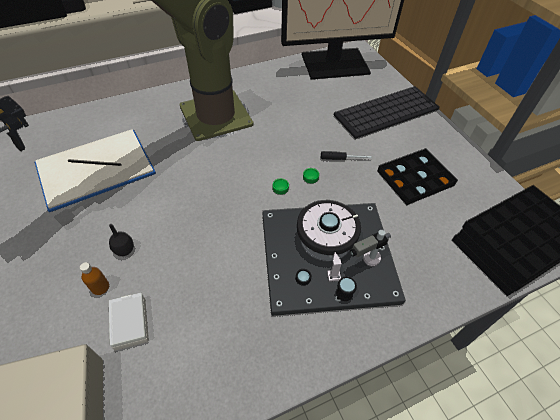

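View pics/top0.png

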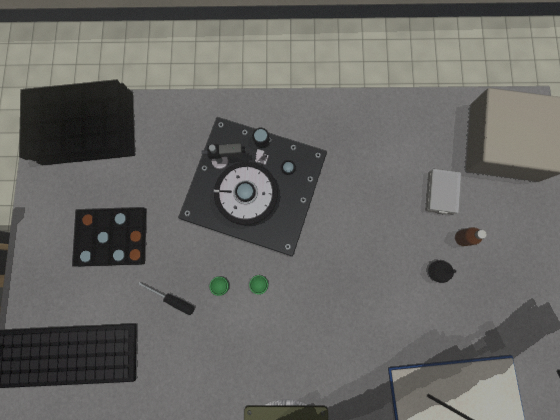

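```bash
python3 - <<'E'
import cv2
a=cv2.imread("pics/scene0.png")[120:290,180:400];b=cv2.imread("pics/top0.png")[60:200,170:330]
cv2.imwrite("pics/scene0c.png",cv2.resize(a,(770,595),interpolation=3));cv2.imwrite("pics/top0c.png",cv2.resize(b,(680,595),interpolation=3))
E
```

```text
(no output)
```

View pics/scene0c.png

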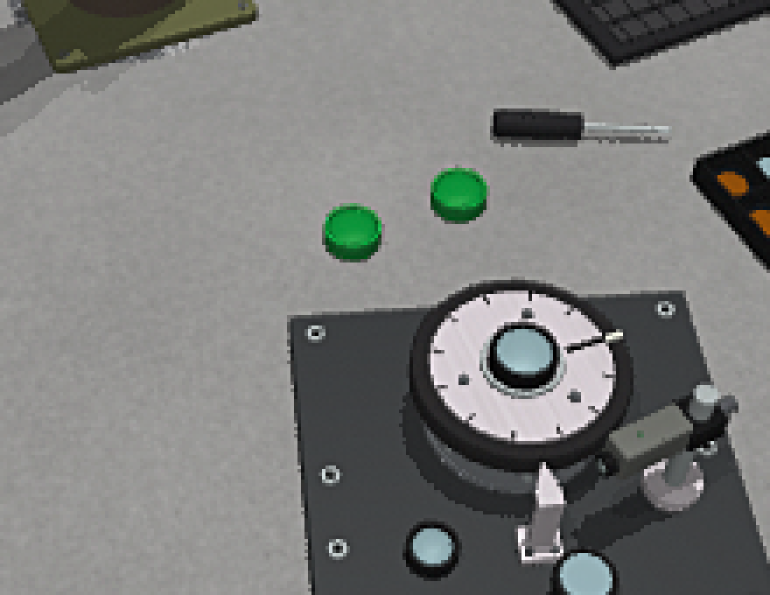

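View pics/top0c.png

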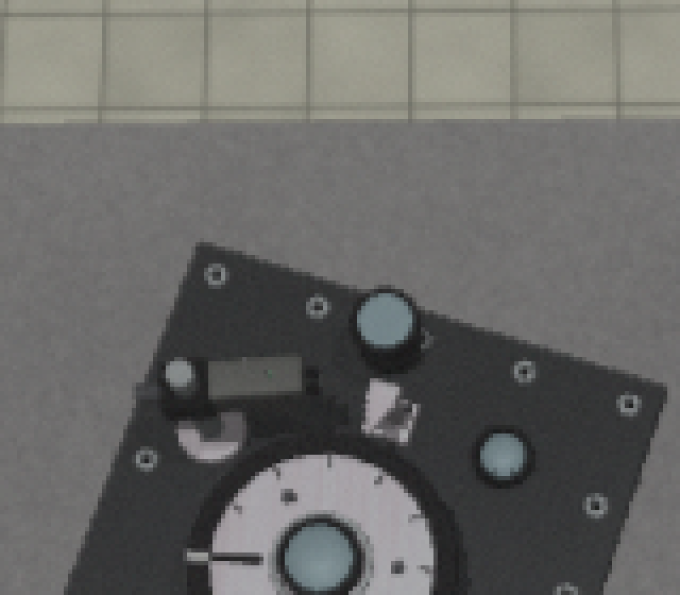

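The lens under test is the one in the turntable seat, at top-view pixel (245,191) and scene pixel (329,221). The green look-alikes are at scene (280,186) and (311,176), and the spare lens is at scene (303,277), so I leave those alone. The datum points to about +88° in world axes and the pointer to about -19°. The gauge is on the far left, so the robot-facing side of the rim (-x) is free.

```bash
cat > h.py <<'E'
import numpy as np, cv2
from scipy.optimize import least_squares
def proj(p,X):
    X=np.atleast_2d(X);E=np.linalg.inv(p["extrinsics"]);c=X@E[:3,:3].T+E[:3,3];u=c@p["intrinsics"].T
    return u[:,:2]/u[:,2:]
def samp(p,X,g):
    uv=proj(p,X).astype(np.float32);return cv2.remap(g,uv[:,0].reshape(1,-1),uv[:,1].reshape(1,-1),cv2.INTER_LINEAR).ravel()
def polar(p,c,z=0.092,rs=np.arange(30,82,1.0)*1e-3,da=0.5):
    g=cv2.cvtColor(p["img"],cv2.COLOR_BGR2GRAY).astype(np.float32)
    a=np.radians(np.arange(0,360,da));A,R=np.meshgrid(a,rs)
    X=np.c_[(c[0]+R*np.cos(A)).ravel(),(c[1]+R*np.sin(A)).ravel(),np.full(A.size,z)]
    return samp(p,X,g).reshape(A.shape),rs
def centre(p,c0):
    # aluminium edge r=66: maximise contrast across edge
    from scipy.optimize import minimize
    def f(c):
        I,rs=polar(p,c,rs=np.array([.060,.062,.064,.068,.070,.072]),da=3)
        d=np.clip(I[:3].mean(0)-I[3:].mean(0),0,None);return -np.median(d)-d.mean()
    b=min(((f((c0[0]+i,c0[1]+j)),c0[0]+i,c0[1]+j) for i in np.arange(-.006,.0061,.001) for j in np.arange(-.006,.0061,.001)))
    return np.array(b[1:]),b[0]
def datum(p,c):
    I,rs=polar(p,c);r=rs*1e3
    inn=I[(r>=40)&(r<=62)];out=I[(r>=69)&(r<=78)]
    k=np.ones(5)/5
    sm=lambda v:np.convolve(np.r_[v[-2:],v,v[:2]],k,'valid')
    # darkness of inner line (robust: 60th pct dark) and brightness of outer
    si=np.median(np.median(inn,0))-sm(np.percentile(inn,70,axis=0))
    so=sm(np.mean(out,0))-np.median(np.mean(out,0))
    s=np.clip(si,0,None)*np.clip(so,0,None)
    i=int(np.argmax(s));w=np.arange(-16,17);
    def cen(v):
        vv=np.clip(v[(i+w)%720],0,None)**2;return (i+(vv*w).sum()/max(vv.sum(),1e-9))*0.5
    return cen(s)%360,cen(si)%360,cen(so)%360,float(s[i])
E
python3 - <<'E'
from plant import r
from h import *
for n in("scene","top"):
    p=r.snapshot(n);c,f=centre(p,(.624,.100));print(n,c,f,datum(p,c))
    I,rs=polar(p,c);cv2.imwrite(f"pics/pol_{n}.png",cv2.resize(I[::-1],(720,208)))
print(r.get_state()["clock"])
E
```

```text
Traceback (most recent call last):
  File "h.py", line 22, in datum
    I,rs=polar(p,c);r=rs*1e3
         ~~~~~^^^^^
  File "h.py", line 12, in polar
    return samp(p,X,g).reshape(A.shape),rs
           ~~~~^^^^^^^
  File "h.py", line 7, in samp
    uv=proj(p,X).astype(np.float32);return cv2.remap(g,uv[:,0].reshape(1,-1),uv[:,1].reshape(1,-1),cv2.INTER_LINEAR).ravel()
                                           ~~~~~~~~~^^^^^^^^^^^^^^^^^^^^^^^^^^^^^^^^^^^^^^^^^^^^^^^^^^^^^^^^^^^^^^^^
cv2.error: OpenCV(4.12.0) /io/opencv/modules/imgproc/src/imgwarp.cpp:1713: error: (-215:Assertion failed) dst.cols < SHRT_MAX && dst.rows < SHRT_MAX && src.cols < SHRT_MAX && src.rows < SHRT_MAX in function 'remap'
```

```bash
sed -i 's/uv=proj(p,X).astype(np.float32);return.*/uv=proj(p,X).astype(np.float32).reshape(-1,8,2);return cv2.remap(g,uv,None,cv2.INTER_LINEAR).ravel()/' h.py
python3 - <<'E'
from plant import r
from h import *
for n in("scene","top"):
    p=r.snapshot(n);c,f=centre(p,(.624,.100));print(n,c,f,datum(p,c))
    I,rs=polar(p,c,rs=np.arange(30,90,1.0)*1e-3);cv2.imwrite(f"pics/pol_{n}.png",cv2.resize(I[::-1],(720,240)))
print(r.get_state()["clock"])
E
```

```text
scene [0.625 0.097] -325.77692 (np.float64(86.63411861398899), np.float64(86.75312862135532), np.float64(86.55146315974706), 28763.003928767477)
top [0.623 0.099] -222.98877 (np.float64(86.9733304914362), np.float64(86.907924934227), np.float64(87.02971349133095), 11433.655052208902)
1.15[ WARN:0@2.049] global loadsave.cpp:1063 imwrite_ Unsupported depth image for selected encoder is fallbacked to CV_8U.
```

View pics/pol_scene.png

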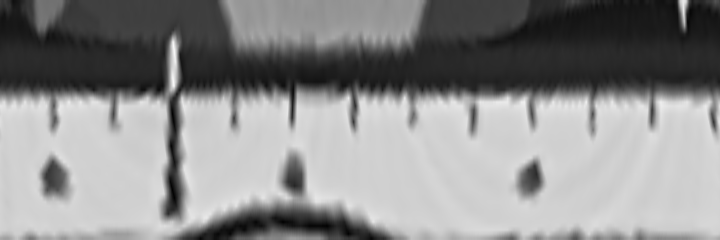

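View pics/pol_top.png

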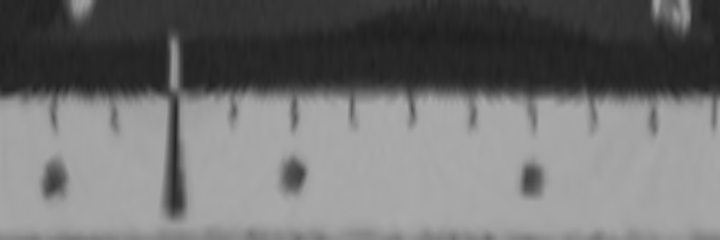

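carry_out --pt "0.464 -0.461 0.0 0 0 24.1" --pt "0.464 -0.461 0.0 0 0 24.1" --pt "0.464 -0.461 0.0 0 0 24.1" --pt "0.464 -0.461 0.0 0 0 24.1" --pt "0.464 -0.461 0.0 0 0 24.1" --pt "0.464 -0.461 0.0 0 0 24.1" --pt "0.464 -0.461 0.0 0 0 24.1" --pt "0.464 -0.461 0.0 0 0 24.1" --pt "0.464 -0.461 0.0 0 0 24.1" --pt "0.464 -0.461 0.0 0 0 24.1" --pt "0.464 -0.461 0.0 0 0 24.1" --pt "0.464 -0.461 0.0 0 0 24.1" --fingers 255 --grip_force 20

```text
clock: 2.35
tool_pos: [0.4718, -0.0085, 0.239]
eef_rot: [1.0, 0.0, 0.0, 0.0]
contact_force: [1.7, -0.8, -0.6]
opening: 0.004
```

```bash
python3 - <<'E'
from plant import r
s=r.get_state();print(s["clock"],s["tool_pos"],s["eef_rot"],s["q"],s["opening"],s["contact_force"])
E
```

```text
2.35 [ 0.47176536 -0.00854388  0.23899549] [9.99999889e-01 1.48958867e-04 4.43704489e-04 5.24569385e-05] [-0.07739087  0.49167753 -0.00358582  2.01920775  0.00317265  0.62983633
 -1.65361267] 0.004355851939493768 [ 1.66669179 -0.7990732  -0.62133184]
```

carry_out --pt "0.03 -0.035 0.04 0 0 0" --pt "0.03 -0.04 0.08 0 0 0" --pt "0.03 -0.04 0.12 0 0 0" --pt "0.03 -0.04 0.163 0 0 0" --pt "0.03 -0.04 0.163 0 0 0" --pt "0.03 -0.04 0.163 0 0 0"

```text
clock: 2.95
tool_pos: [0.501, 0.0293, 0.076]
eef_rot: [1.0, 0.0, -0.001, 0.0]
contact_force: [0.1, 1.0, 0.3]
opening: 0.002
```

```bash
python3 - <<'E'
from plant import r
import cv2
from h import *
for n in ("scene","wrist"):
    p=r.snapshot(n); cv2.imwrite(f"pics/{n}1.png",p["img"] if n=="wrist" else cv2.resize(p["img"][120:290,180:400],(770,595),interpolation=3))
    if n=="wrist":print(p["tool_from_camera"],p["intrinsics"])
    else: print(datum(p,(.625,.097)))
s=r.get_state();print(s["clock"],s["tool_pos"],s["contact_force"])
E
```

```text
(np.float64(86.63461991646928), np.float64(86.75429601279637), np.float64(86.54676586196257), 30850.937760469777)
[[ 9.39987050e-04 -9.48840352e-01 -3.15754813e-01  8.28423085e-02]
 [ 9.99999541e-01  9.51136463e-04  1.18794586e-04 -3.22711674e-04]
 [ 1.87608820e-04 -3.15754780e-01  9.48840811e-01 -1.45698427e-01]
 [ 0.00000000e+00  0.00000000e+00  0.00000000e+00  1.00000000e+00]] [[308.32694276   0.         280.25682192]
 [  0.         308.32694276 206.00876138]
 [  0.           0.           1.        ]]
3.05 [0.50261708 0.02933177 0.0779389 ] [0.36508245 0.02305354 0.74675045]
```

View pics/scene1.png

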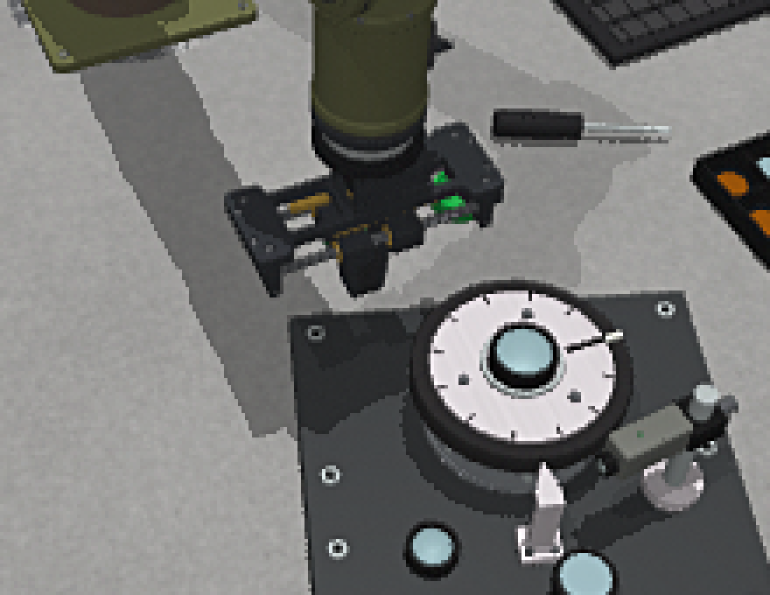

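View pics/wrist1.png

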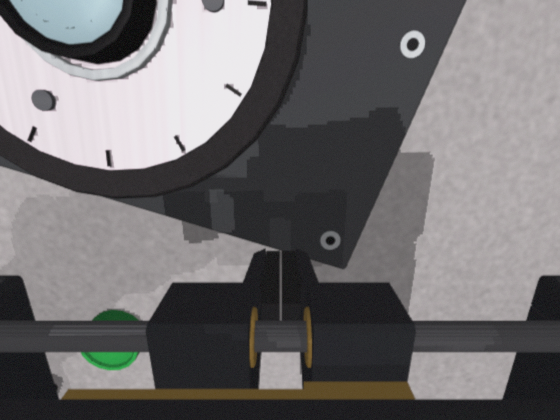

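carry_out --pt "0.034 -0.01 0 0 0 0" --pt "0.034 -0.012 0 0 0 0" --pt "0.034 -0.024 0 0 0 0" --pt "0.034 -0.036 0 0 0 0" --pt "0.034 -0.048 0 0 0 0" --pt "0.034 -0.06 0 0 0 0" --pt "0.034 -0.072 0 0 0 0" --pt "0.034 -0.084 0 0 0 0" --pt "0.034 -0.096 0 0 0 0" --pt "0.034 -0.108 0 0 0 0" --pt "0.034 -0.12 0 0 0 0" --pt "0.015 -0.132 0 0 0 0"

```text
clock: 4.25
tool_pos: [0.5199, 0.1627, 0.0759]
eef_rot: [1.0, -0.001, 0.003, -0.001]
contact_force: [0.0, 1.2, 0.1]
opening: 0.007
```

```bash
cat > m.py <<'E'
from plant import r
from h import *
for i in range(2):
    p=r.snapshot("scene"); t=r.get_state()["clock"]-.05; d=datum(p,(.625,.097)); print(round(t,3),[round(x,1) for x in d])
s=r.get_state();print(s["clock"],s["tool_pos"],s["contact_force"])
cv2.imwrite("pics/last.png",cv2.resize(p["img"][120:290,180:400],(770,595),interpolation=3))
E
python3 m.py
```

```text
4.25 [np.float64(17.8), np.float64(17.9), np.float64(17.8), 33420.5]
4.3 [np.float64(13.3), np.float64(13.4), np.float64(13.2), 34242.5]
4.35 [0.51434506 0.1642624  0.07546662] [-0.04103574  0.28927214  0.32760428]
```

carry_out --pt "-0.01 0.03 0 0 0 0" --pt "-0.01 0.06 0 0 0 0" --pt "-0.01 0.09 0 0 0 0" --pt "-0.01 0.1 0 0 0 0" --pt "-0.01 0.1 0 0 0 0" --pt "-0.01 0.1 0 0 0 0" --pt "-0.01 0.1 0 0 0 0" --pt "-0.01 0.1 0 0 0 0" --pt "-0.01 0.1 0 0 0 0" --pt "-0.01 0.1 0 0 0 0" --pt "-0.01 0.1 0 0 0 0" --pt "-0.01 0.1 0 0 0 0"

```text
clock: 5.55
tool_pos: [0.5061, 0.0614, 0.0757]
eef_rot: [1.0, 0.0, 0.0, 0.0]
contact_force: [0.5, 0.2, -0.3]
opening: 0.004
```

```bash
python3 m.py
```

```text
5.55 [np.float64(262.4), np.float64(262.3), np.float64(262.4), 30293.8]
5.6 [np.float64(257.9), np.float64(257.8), np.float64(258.0), 29908.1]
5.65 [0.50608445 0.061366   0.07572789] [-1.12551964 -0.3746963  -0.14560491]
```

carry_out --pt "0 0 0 0 0 0" --pt "0 0 0 0 0 0" --pt "0 0 0 0 0 0" --pt "0 0 0 0 0 0" --pt "0 0 0 0 0 0" --pt "0 0 0 0 0 0" --pt "0 0 0 0 0 0" --pt "0 0 0 0 0 0" --pt "0 0 0 0 0 0" --pt "0 0 0 0 0 0" --pt "0 0 0 0 0 0" --pt "0 0 0 0 0 0"

```text
clock: 6.85
tool_pos: [0.5061, 0.0613, 0.0757]
eef_rot: [1.0, 0.0, 0.0, 0.0]
contact_force: [-0.2, -0.1, -0.2]
opening: 0.003
```

carry_out --pt "0 0 0 0 0 0" --pt "0 0 0 0 0 0" --pt "0 0 0 0 0 0" --pt "0 0 0 0 0 0" --pt "0 0 0 0 0 0" --pt "0 0 0 0 0 0" --pt "0 0 0 0 0 0" --pt "0 0 0 0 0 0" --pt "0 0 0 0 0 0" --pt "0 0 0 0 0 0" --pt "0 0 0 0 0 0" --pt "0 0 0 0 0 0"

```text
clock: 8.05
tool_pos: [0.5061, 0.0614, 0.0757]
eef_rot: [1.0, 0.0, 0.0, 0.0]
contact_force: [-0.6, -0.8, 0.3]
opening: 0.009
```

carry_out --pt "0 0 0 0 0 0" --pt "0 0 0 0 0 0" --pt "0 0 0 0 0 0" --pt "0 0 0 0 0 0" --pt "0 0 0 0 0 0" --pt "0 0 0 0 0 0" --pt "0 0 0 0 0 0" --pt "0 0 0 0 0 0" --pt "0 0 0 0 0 0" --pt "0 0 0 0 0 0" --pt "0 0 0 0 0 0" --pt "0 0 0 0 0 0"

```text
clock: 9.25
tool_pos: [0.5061, 0.0614, 0.0757]
eef_rot: [1.0, 0.0, 0.0, 0.0]
contact_force: [1.0, -0.7, -0.1]
opening: 0.005
```

```bash
python3 m.py
```

```text
9.25 [np.float64(314.2), np.float64(314.2), np.float64(314.2), 37366.7]
9.3 [np.float64(310.2), np.float64(310.3), np.float64(310.2), 37002.4]
9.35 [0.50609485 0.06138108 0.07571665] [-0.23101242 -0.06536927  0.91167616]
```

carry_out --pt "0 0 0 0 0 0" --pt "0 0 0 0 0 0" --pt "0 0 0 0 0 0" --pt "0 0 0 0 0 0" --pt "0 0 0 0 0 0" --pt "0 0 0 0 0 0" --pt "0 0 0 0 0 0" --pt "0 0 0 0 0 0" --pt "0 0 0 0 0 0" --pt "0 0 0 0 0 0" --pt "0 0 0 0 0 0" --pt "0 0 0 0 0 0"

```text
clock: 10.55
tool_pos: [0.5061, 0.0614, 0.0757]
eef_rot: [1.0, 0.0, 0.0, 0.0]
contact_force: [-0.5, -0.3, -0.2]
opening: 0.004
```

carry_out --pt "0 0 0 0 0 0" --pt "0 0 0 0 0 0" --pt "0 0 0 0 0 0" --pt "0 0 0 0 0 0" --pt "0 0 0 0 0 0" --pt "0 0 0 0 0 0" --pt "0 0 0 0 0 0" --pt "0 0 0 0 0 0" --pt "0 0 0 0 0 0" --pt "0 0 0 0 0 0" --pt "0 0 0 0 0 0" --pt "0 0 0 0 0 0"

```text
clock: 11.75
tool_pos: [0.5061, 0.0614, 0.0757]
eef_rot: [1.0, 0.0, 0.0, 0.0]
contact_force: [-0.0, 0.1, -0.1]
opening: 0.009
```

carry_out --pt "0 0 0 0 0 0" --pt "0 0 0 0 0 0" --pt "0 0 0 0 0 0" --pt "0 0 0 0 0 0" --pt "0 0 0 0 0 0" --pt "0 0 0 0 0 0" --pt "0 0 0 0 0 0" --pt "0 0 0 0 0 0" --pt "0 0 0 0 0 0" --pt "0 0 0 0 0 0" --pt "0 0 0 0 0 0" --pt "0 0 0 0 0 0"

```text
clock: 12.95
tool_pos: [0.5061, 0.0614, 0.0757]
eef_rot: [1.0, 0.0, 0.0, 0.0]
contact_force: [0.3, 0.1, -0.2]
opening: 0.008
```

carry_out --pt "0 0 0 0 0 0" --pt "0 0 0 0 0 0" --pt "0 0 0 0 0 0" --pt "0 0 0 0 0 0" --pt "0 0 0 0 0 0" --pt "0 0 0 0 0 0" --pt "0 0 0 0 0 0" --pt "0 0 0 0 0 0" --pt "0 0 0 0 0 0" --pt "0 0 0 0 0 0" --pt "0 0 0 0 0 0" --pt "0 0 0 0 0 0"

```text
clock: 14.15
tool_pos: [0.5061, 0.0614, 0.0757]
eef_rot: [1.0, 0.0, 0.0, 0.0]
contact_force: [0.7, 0.1, 0.0]
opening: 0.003
```

```bash
python3 m.py
```

```text
14.15 [np.float64(308.9), np.float64(308.8), np.float64(309.0), 37622.0]
14.2 [np.float64(305.5), np.float64(305.4), np.float64(305.5), 37669.4]
14.25 [0.50605551 0.06139349 0.07569267] [-0.25210582 -0.31298602 -0.03800424]
```

View pics/last.png

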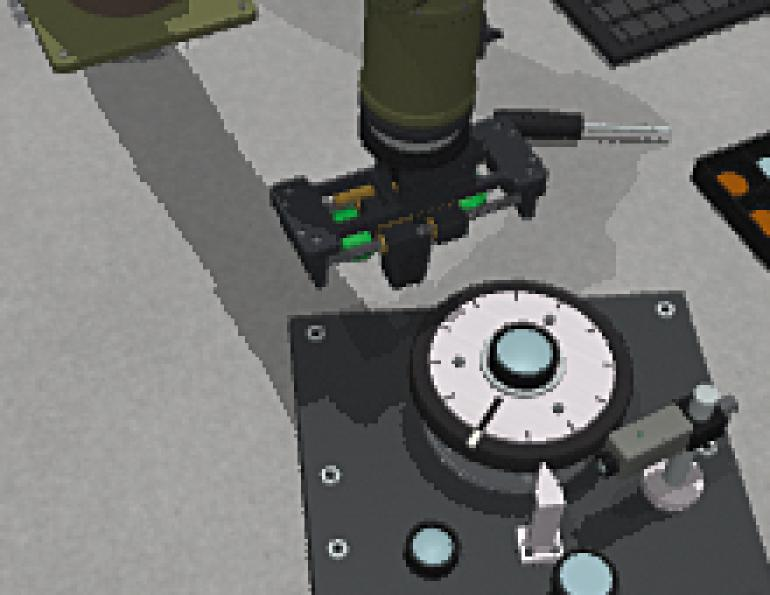

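Three passes have now gone by with the hand off (about 4.65, 8.9 and 13.6 s). I'll brake at the fourth arrival, around 19.2 s.

carry_out --pt "0 0 0 0 0 0" --pt "0 0 0 0 0 0" --pt "0 0 0 0 0 0" --pt "0 0 0 0 0 0" --pt "0 0 0 0 0 0" --pt "0 0 0 0 0 0" --pt "0 0 0 0 0 0" --pt "0 0 0 0 0 0" --pt "0 0 0 0 0 0" --pt "0 0 0 0 0 0" --pt "0 0 0 0 0 0" --pt "0 0 0 0 0 0"

```text
clock: 15.45
tool_pos: [0.5061, 0.0614, 0.0757]
eef_rot: [1.0, 0.0, 0.0, 0.0]
contact_force: [-0.8, 1.1, 0.4]
opening: 0.003
```

carry_out --pt "0 0 0 0 0 0" --pt "0 0 0 0 0 0" --pt "0 0 0 0 0 0" --pt "0 0 0 0 0 0" --pt "0 0 0 0 0 0" --pt "0 0 0 0 0 0" --pt "0 0 0 0 0 0" --pt "0 0 0 0 0 0" --pt "0 0 0 0 0 0" --pt "0 0 0 0 0 0" --pt "0 0 0 0 0 0" --pt "0 0 0 0 0 0"

```text
clock: 16.65
tool_pos: [0.5061, 0.0614, 0.0757]
eef_rot: [1.0, 0.0, 0.0, 0.0]
contact_force: [0.2, 0.5, -1.1]
opening: 0.002
```

carry_out --pt "0 0 0 0 0 0" --pt "0 0 0 0 0 0" --pt "0.005 0 0 0 0 0" --pt "0.01 0 0 0 0 0" --pt "0.015 0 0 0 0 0" --pt "0.015 0 0 0 0 0" --pt "0.015 0 0 0 0 0" --pt "0.015 0 0 0 0 0" --pt "0.015 0 0 0 0 0" --pt "0.015 0 0 0 0 0" --pt "0.015 0 0 0 0 0" --pt "0.015 0 0 0 0 0"

```text
clock: 17.85
tool_pos: [0.521, 0.0614, 0.0757]
eef_rot: [1.0, 0.0, -0.0, 0.0]
contact_force: [-0.4, 0.7, -0.1]
opening: 0.003
```

```bash
python3 m.py
```

```text
17.85 [np.float64(64.2), np.float64(64.2), np.float64(64.1), 29747.5]
17.9 [np.float64(61.1), np.float64(61.2), np.float64(61.0), 29508.6]
17.95 [0.52106257 0.06138373 0.07572022] [ 0.22848033 -0.09409793 -1.14983819]
```

carry_out --pt "0 0 0 0 0 0" --pt "0 0 0 0 0 0" --pt "0 0 0 0 0 0" --pt "0 0 0 0 0 0" --pt "0 0 0 0 0 0" --pt "0.007 -0.004 0 0 0 0" --pt "0.011 -0.01 0 0 0 0" --pt "0.0155 -0.018 0 0 0 0" --pt "0.0165 -0.026 0 0 0 0" --pt "0.0165 -0.032 0 0 0 0" --pt "0.0165 -0.036 0 0 0 0" --pt "0.0165 -0.038 0 0 0 0"

```text
clock: 19.15
tool_pos: [0.5331, 0.1005, 0.0753]
eef_rot: [1.0, 0.001, -0.005, 0.0]
contact_force: [-7.6, -0.8, 5.6]
opening: 0.007
```

```bash
python3 m.py
```

```text
19.15 [np.float64(353.1), np.float64(353.2), np.float64(353.1), 36149.3]
19.2 [np.float64(353.0), np.float64(352.9), np.float64(353.0), 36956.9]
19.25 [0.53311817 0.10023397 0.07532711] [-7.40019394 -1.54575241  6.24810812]
```

carry_out --pt "0 -0.002 0 0 0 0" --pt "0 -0.005 0 0 0 0" --pt "0 -0.008 0 0 0 0" --pt "0 -0.011 0 0 0 0" --pt "0 -0.013 0 0 0 0" --pt "0 -0.013 0 0 0 0"

```text
clock: 19.85
tool_pos: [0.5328, 0.1136, 0.0754]
eef_rot: [1.0, 0.001, -0.005, 0.0]
contact_force: [-8.5, 0.8, 8.3]
opening: 0.005
```

```bash
python3 m.py; python3 - <<'E'
from plant import r
from h import *
p=r.snapshot("scene");t=r.snapshot("top")
for q,c in((p,(.625,.097)),(t,(.623,.099))):
    I,rs=polar(q,c,rs=np.arange(80,96,1.)*1e-3)
    for k in range(16):
        v=I[k,640:720];v=np.clip(v-np.median(v)-30,0,None);print(int(rs[k]*1e3+.5),round(320+(v*np.arange(80)).sum()/max(v.sum(),1e-9)/2,1),int(v.max()),end=' | ')
    print()
g=p["img"][195:270,280:380];cv2.imwrite("pics/ptr.png",cv2.resize(g,(800,600),interpolation=cv2.INTER_NEAREST))
E
```

```text
19.85 [np.float64(343.7), np.float64(343.7), np.float64(343.7), 37177.9]
19.9 [np.float64(343.9), np.float64(343.9), np.float64(343.9), 38029.2]
19.95 [0.53274098 0.11316058 0.07536668] [-8.14839733  0.21987092  7.43985401]
80 343.7 101 | 81 343.4 51 | 82 342.4 68 | 83 341.9 111 | 84 341.6 135 | 85 341.5 141 | 86 341.4 175 | 87 341.3 188 | 88 341.9 187 | 89 342.2 172 | 90 341.7 155 | 91 341.5 135 | 92 341.6 124 | 93 341.5 118 | 94 341.5 122 | 95 341.5 122 | 
80 344.1 35 | 81 343.2 10 | 82 342.1 29 | 83 340.8 52 | 84 340.5 57 | 85 340.5 53 | 86 338.8 53 | 87 336.4 51 | 88 334.6 63 | 89 334.6 73 | 90 335.0 79 | 91 335.5 80 | 92 336.5 77 | 93 337.7 76 | 94 338.9 79 | 95 339.3 85 |
```

View pics/ptr.png

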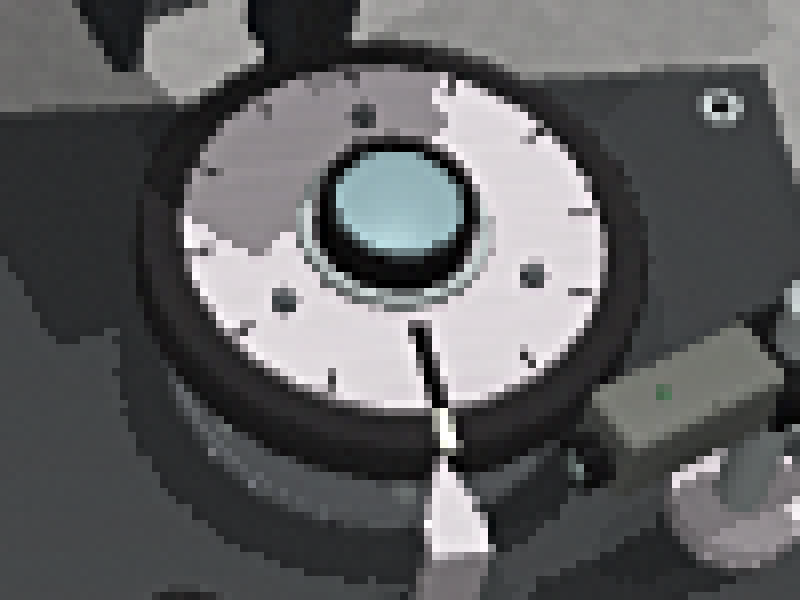

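carry_out --pt "0 -0.0015 0 0 0 0" --pt "0 -0.003 0 0 0 0" --pt "0 -0.0036 0 0 0 0" --pt "0 -0.0036 0 0 0 0"

```text
clock: 20.45
tool_pos: [0.533, 0.117, 0.0753]
eef_rot: [1.0, 0.001, -0.005, 0.0]
contact_force: [-8.2, 1.1, 6.4]
opening: 0.004
```

```bash
python3 m.py; python3 - <<'E'
from plant import r
from h import *
c2=[]
for q,c in((r.snapshot("scene"),(.625,.097)),(r.snapshot("top"),(.623,.099))):
    print(datum(q,c)[:3])
    # plate yaw: fit edges by optimisation of contrast at z=.025
    from scipy.optimize import minimize
    g=cv2.GaussianBlur(cv2.cvtColor(q["img"],cv2.COLOR_BGR2GRAY),(0,0),1).astype(np.float32)
    def f(v):
        th=v[2];R=np.array([[np.cos(th),-np.sin(th)],[np.sin(th),np.cos(th)]]);tot=0
        def side(pts_in,pts_out):
            P=lambda a:np.c_[a@R.T+v[:2],np.full(len(a),.025)]
            return np.median(samp(q,P(pts_out),g)-samp(q,P(pts_in),g))
        y=np.linspace(-.15,.15,80);x=np.linspace(-.1,.18,80);e=.003
        one=np.ones(80)
        return -(side(np.c_[(.19-e)*one,y],np.c_[(.19+e)*one,y])+side(np.c_[x,(-.16+e)*one],np.c_[x,(-.16-e)*one])+side(np.c_[x,(.16-e)*one],np.c_[x,(.16+e)*one])+side(np.c_[(-.11+e)*one,y],np.c_[(-.11-e)*one,y]))
    best=min((f((c[0]+a,c[1]+b,np.radians(t))),a,b,t) for a in np.arange(-.006,.0061,.002) for b in np.arange(-.006,.0061,.002) for t in np.arange(-22,-14,.5))
    o=minimize(f,(c[0]+best[1],c[1]+best[2],np.radians(best[3])),method="Nelder-Mead",options=dict(initial_simplex=[(c[0]+best[1]+i,c[1]+best[2]+j,np.radians(best[3])+k) for i,j,k in((0,0,0),(.002,0,0),(0,.002,0),(0,0,.01))]))
    print(best,o.x[:2],np.degrees(o.x[2])%360,o.fun)
E
```

```text
20.45 [np.float64(341.2), np.float64(341.2), np.float64(341.2), 36669.7]
20.5 [np.float64(341.2), np.float64(341.3), np.float64(341.2), 36054.6]
20.55 [0.53297036 0.11689023 0.07534542] [-8.54535249 -0.17839235  6.73343585]
(np.float64(341.2375543885271), np.float64(341.30266257338974), np.float64(341.20997196325936))
(np.float32(-213.80615), np.float64(0.006), np.float64(-0.004), np.float64(-18.5)) [0.63368697 0.09238161] 341.59295172076537 -231.138671875
(np.float64(341.1989708103815), np.float64(341.12774692856766), np.float64(341.2609844715359))
(np.float32(-125.78613), np.float64(-0.002), np.float64(0.0), np.float64(-18.5)) [0.62082982 0.09819196] 341.8096222440189 -127.95361328125
```

carry_out --pt "-0.004 0 0 0 0 0" --pt "-0.012 0 0 0 0 0" --pt "-0.035 0 0 0 0 0" --pt "-0.06 0 0 0 0 0" --pt "-0.06 0 -0.04 0 0 0" --pt "-0.06 0 -0.08 0 0 0" --pt "-0.06 0 -0.12 0 0 0" --pt "-0.06 0 -0.12 0 0 0"

```text
clock: 21.45
tool_pos: [0.4809, 0.1171, 0.2002]
eef_rot: [1.0, 0.0, 0.005, -0.002]
contact_force: [0.5, -0.5, -0.1]
opening: 0.008
```

```bash
python3 m.py; python3 - <<'E'
from plant import r
from h import *
p=r.snapshot("scene");t=r.snapshot("top");print(datum(t,(.623,.099)))
for l in("datum","pointer"):
  for q in(p,t):print(l,[(d["xyz"],d["p"]) for d in r.spot_point(q,l)][:1])
g=p["img"][195:270,280:380];cv2.imwrite("pics/ptr2.png",cv2.resize(g,(800,600),interpolation=cv2.INTER_NEAREST));print(datum(p,(.625,.097)))
w=r.snapshot("wrist");cv2.imwrite("pics/w2.png",w["img"])
E
```

```text
21.45 [np.float64(340.6), np.float64(340.5), np.float64(340.6), 38401.4]
21.5 [np.float64(340.6), np.float64(340.5), np.float64(340.6), 38360.4]
21.55 [0.47825772 0.11646877 0.19650549] [ 0.16709925 -0.22395568 -0.85336076]
(np.float64(340.5467917856359), np.float64(340.45001385619247), np.float64(340.5946616812654), 15390.40376051458)
datum [([0.7009, 0.0715, 0.0892], 0.85)]
datum [([0.6992, 0.0711, 0.0945], 0.77)]
pointer [([0.7055, 0.0714, 0.0888], 0.65)]
pointer [([0.7049, 0.0727, 0.0915], 0.75)]
(np.float64(340.55377862430373), np.float64(340.49611083137546), np.float64(340.583603814065), 38717.625088243185)
```

View pics/ptr2.png

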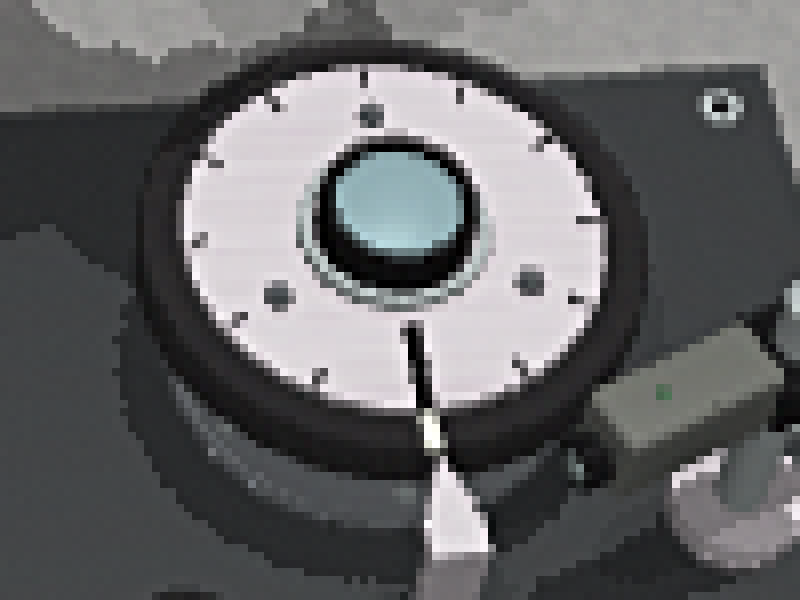

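View pics/w2.png

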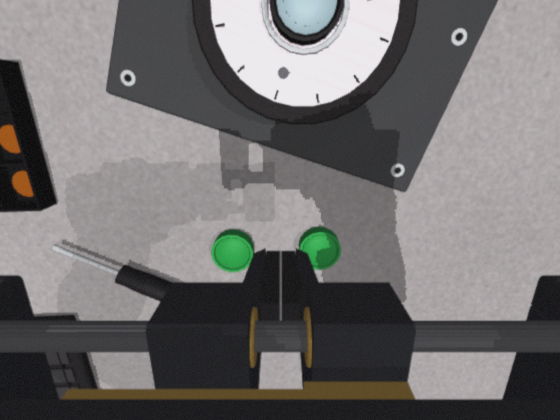

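carry_out --pt "0 0 -0.03 0 0 0" --pt "0.03 0.01 -0.055 0 0 0" --pt "0.06 0.02 -0.055 0 0 0" --pt "0.09 0.035 -0.055 0 0 0" --pt "0.125 0.035 -0.055 0 0 0" --pt "0.125 0.035 -0.055 0 0 0" --pt "0.125 0.035 -0.055 0 0 0" --pt "0.125 0.035 -0.055 0 0 0"

```text
clock: 22.7
tool_pos: [0.6011, 0.0813, 0.2501]
eef_rot: [1.0, 0.0, -0.001, 0.0]
contact_force: [-0.7, 0.7, -0.6]
opening: -0.0
```

```bash
python3 - <<'E'
from plant import r
from h import *
from scipy.spatial.transform import Rotation as R
s=r.get_state();w=r.snapshot("wrist");cv2.imwrite("pics/w3.png",w["img"])
T=np.eye(4);T[:3,:3]=R.from_quat(s["eef_rot"]).as_matrix();T[:3,3]=s["tool_pos"];w["extrinsics"]=T@w["tool_from_camera"]
print(s["tool_pos"],s["clock"])
c,f=centre(w,(.624,.098));print(c,f,datum(w,c))
I,rs=polar(w,c,rs=np.arange(30,100,.5)*1e-3,da=.25)
J=np.roll(I,-320*4+0,axis=1)[:,:160];cv2.imwrite("pics/pol3.png",cv2.resize(J[::-1].astype(np.uint8),(800,560)))
u=proj(w,[.704,.071,.092])[0].astype(int);y,x=max(u[1]-60,0),u[0]-60;cv2.imwrite("pics/w3c.png",cv2.resize(w["img"][y:y+120,x:x+160],(800,600),interpolation=2))
E
```

```text
[0.60113287 0.0813407  0.25009531] 22.7
[0.623 0.099] -347.6795 (np.float64(340.85940878063855), np.float64(340.863237611663), np.float64(340.81591298846337), 31236.369908759596)
```

View pics/w3c.png

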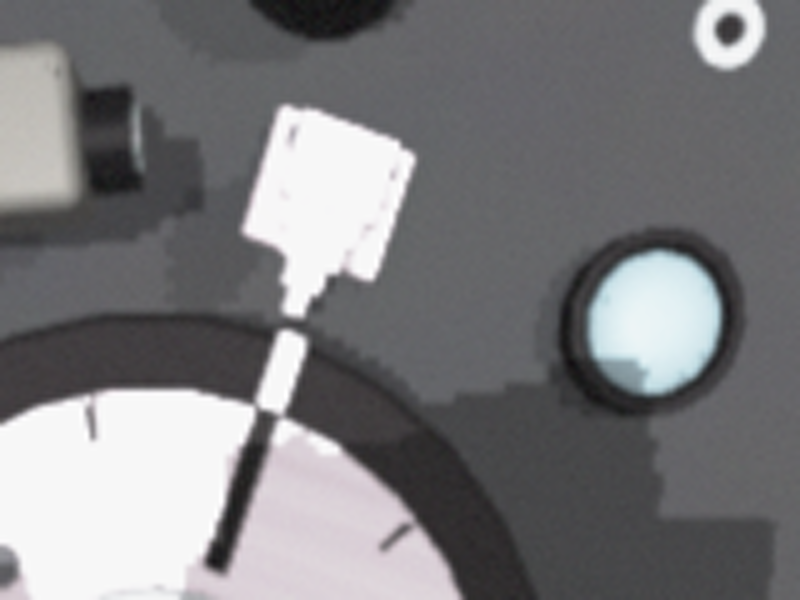

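View pics/pol3.png

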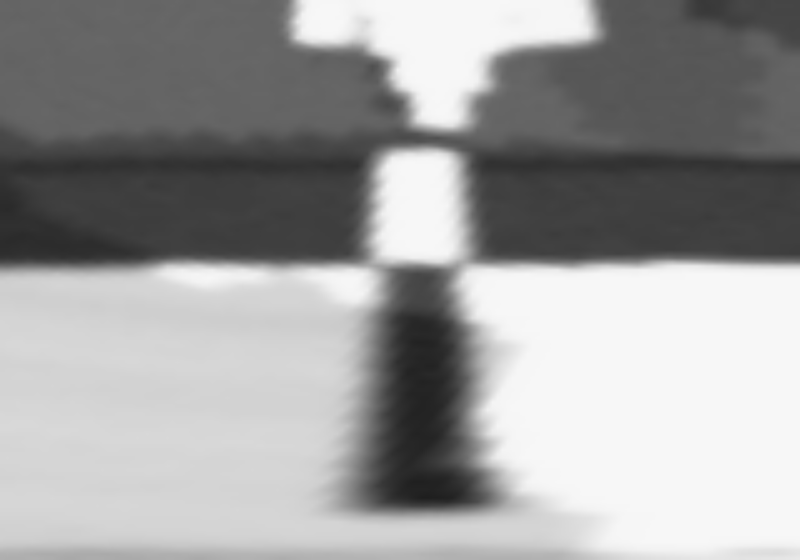

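The pointer tip falls within the width of the datum line, about 1° or 1.4 mm off its middle. I'll take the hand well clear.

carry_out --pt "-0.03 0.01 -0.02 0 0 0" --pt "-0.07 0.04 -0.03 0 0 0" --pt "-0.11 0.08 -0.03 0 0 0" --pt "-0.13 0.11 -0.03 0 0 0" --pt "-0.14 0.14 -0.03 0 0 0" --pt "-0.14 0.14 -0.03 0 0 0" --pt "-0.14 0.14 -0.03 0 0 0" --pt "-0.14 0.14 -0.03 0 0 0" --pt "-0.14 0.14 -0.03 0 0 0"

```text
clock: 23.65
tool_pos: [0.463, -0.0575, 0.2807]
eef_rot: [1.0, 0.001, 0.0, -0.0]
contact_force: [-0.7, -0.0, -0.3]
opening: 0.008
```

```bash
python3 m.py; python3 - <<'E'
from plant import r
import cv2
cv2.imwrite("pics/fin.png",r.snapshot("scene")["img"]);print(r.finish_job())
E
```

```text
23.65 [np.float64(340.5), np.float64(340.5), np.float64(340.5), 38991.7]
23.7 [np.float64(340.5), np.float64(340.5), np.float64(340.5), 38997.6]
23.75 [ 0.46291512 -0.05791329  0.28059077] [ 0.25701552 -1.05671195 -0.81087337]
the job is handed in; nothing more can be done
None
```

View pics/fin.png

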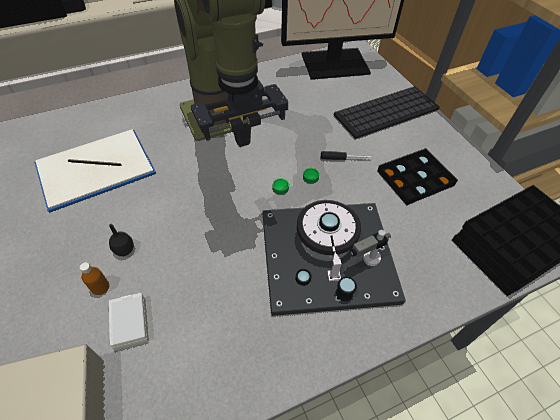

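The job is handed in at about 24 s: the wheel stands still with the datum line at the pointer, about 1° (1.4 mm) off centre.

- **Spin:** I flicked the rim to about 1.55 rad/s. It ran with the hand off while the datum passed the pointer three times. I worked those passes out from the measured angles and speeds rather than watching each one.
- **Braking:** With a fingertip at about 8 N, the wheel stopped 11.5° short of the pointer at the fourth arrival. I drew the rim the rest of the way with the same fingertip, without letting go.
- **Final position:** With the fingertip still on the rim the datum stood at 341.2°. It sprang to 340.5° on release and has stayed there since. The pointer measured between 340.5° and 342.0° depending on the view. In the closest view (wrist camera) its tip lies within the 5 mm line. I left the remaining 1° rather than touch the rim again.
- **Other items:** I did not touch the lens or the gauge, and the last picture shows the other things where they were.

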